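# Square up a flat-edged lamp base on the drilling jig and clamp it

### The job

Turn the round walnut lamp base on the drilling jig until its sawn flat lies flush against the aluminium fence, with its round edge touching the wooden stop block. Then swing the toggle clamp fully down and press it until its rubber foot bears on the lamp base. Use light fingertip pressure and slow touches on the waxed walnut, which bruises easily, do not ram it into the fence or stop, and leave everything else on the bench where it is.

Things in the scene. Friction and masses are not known exactly. Their poses are not given: they have to be found in the camera images.
- jig: the drilling jig, fixed to the bench on four rubber levelling feet: white board 280 (x) x 270 (y) x 18 mm; it does not move. Origin at the centre of the board's underside, which stands 8 to 16 mm above the bench, differently each time. Its top face is 18 mm above this origin. Its x and y axes run along the board's edges, z up.
- fence: aluminium fence bar and wooden stop block fixed on the jig board, same axes as the jig. Origin: the inside corner where their faces meet, on the board's top face (jig x = 85, y = 75, z = 18 mm). The fence's face is the plane y = 0, x from -230 to 20 mm; the bar is 16 mm thick, towards +y, 24 mm high.
- stop_face (a point): on the face of the wooden stop block, where the disc's round edge should touch it: in the fence's frame x = 0, y = -48 mm, at board level. The stop's face is the plane x = 0, y from -80 to 0 mm; the block is 20 mm thick, towards +x, 24 mm high, with a 10 mm black knob on top. Rightly seated, the lamp base has its centre at x = -60, y = -48 mm in the fence's frame and its axes parallel to the fence's.
- lamp_base: loose dark walnut disc on the jig board: 120 mm diameter, 18 mm thick, 0.13 kg, one flat 72 mm long sawn 48 mm from its centre on its +y side. Origin: disc centre, underside. It starts clear of fence and stop, flat turned away from facing the fence by 49 to 143 degrees, counter-clockwise seen from above. Waxed: friction 0.15 on board, fence, stop. Keep forces on it under 25 N; touch it below 8 mm/s, a faster knock exceeds that.
- flat_a (a point): end of the flat on the disc's +x side (x = 36, y = 48 mm), on the underside
- flat_b (a point): end of the flat on the disc's -x side (x = -36, y = 48 mm), on the underside
- clamp (a joint): toggle clamp behind the fence, radians. 0: arm level over the fence, pointing to the jig's -y, rubber foot just touching a lamp base under it. Starts open at 1.5 to 1.8 (arm upright or leaning slightly back). Swings about the jig's x axis, stays where left; friction 0.30 N m, so the arm's end moves at about 5 N, and the foot bears down only when pushed on with 8 to 15 N. With nothing under the foot it goes on to -0.06.
- clamp_pivot (a point): the clamp's pivot, fixed on the jig: jig x = 25, y = 112, z = 52 mm. Steel side cheeks 26 mm wide over all stand below and beside it, 40 mm high above the board.
- clamp_arm (a point): point on the back of the clamp's steel arm (the face that is on top when closed), 58 mm from the pivot along the arm, 4 mm off the pivot's level. The arm is 16 mm wide (jig x), 8 mm thick and ends 70 mm from the pivot. A small nut at the arm's end stands 5 mm proud of that face (look only, not solid).
- clamp_foot (a point): centre of the underside of the clamp's rubber foot (15 mm diameter), 62 mm from the pivot along the arm and 16 mm below the pivot's level when closed
- clamp_handle (a point): near the end of the red handle, 60 mm from the pivot at a right angle to the arm: it lies back, away from the lamp base, when open and stands upright, its top 73 mm above the pivot, when closed. Grip diameter 13 mm.
- pencil: yellow pencil, 115 mm, lying on the jig board behind the stop block; origin at its centre, underside. Leave it.
- try_square: try square with dark wooden stock and steel blade, on the bench; leave it
- spare_blank: round maple blank without a flat, 120 mm, 18 mm thick, on the bench; leave it
- glue: yellow glue bottle, 160 mm tall, 56 mm diameter, standing on the bench; leave it
- tape_measure: yellow tape measure, 62 mm tall, on the bench; leave it
- sanding_block: cork sanding block, 110 x 65 x 32 mm, on the bench; leave it
- hammer: hammer with a wooden handle, 280 mm long, lying on the bench; leave it
Not all that is in view belongs to the job. What is shaped like the lamp_base but pink or purple is not meant.

How it is judged:
By the outcome, as a careful person would: the job done as asked, in the order asked, and still so for the second after the job is handed in, with the robot touching nothing.
It also fails if it takes over 72 s, if anything falls off the work surface, if the arm or the gripper's body presses on something with over 40 N, if the wrist force passes 120 N, or if a joint passes its speed limit or range.

### The arm

A 6-joint arm with a two-finger parallel gripper is mounted at the origin on the work surface. World frame = base frame: x ahead of the robot, y to its left, z up, the work surface at z = 0. Lengths are in m, angles in rad, forces in N, time in s.
With the tool pointing down it reaches from about 0.35 to 0.975 m from the base axis. Payload 4.9 kg.
Tool frame: the origin (TCP) lies midway between the tips of the shut fingers; the grasp point (between the pads) lies 19 mm behind it; z points along the fingers, y is the line along which they close (so a half turn about z gives the same grasp; the last joint's range is limited). The gripper opens to 85 mm and grips with 20 to 120 N. Pads are 22 mm wide; open, the fingers measure 114 mm over their backs; the gripper's body (76 mm by 85 mm) begins 54 mm behind the grasp point. The pads swing forward as they close: fully open they stand 13 mm farther back than shut.
Start: joints at [-1.358, 0.053, 1.613, -0, 1.476, -0.119], TCP at [0.204, -0.591, 0.231] pointing down, gripper open.
Joint ranges: [-3.01, 3.01], [-1.01, 2.22], [0.06, 2.58], [-1.02, 4.17], [0.09, 2.62], [-3.14, 3.14]. Speed limits (rad/s): [2.57, 2.57, 3.14, 3.14, 3.14, 3.14].

### API

Orientations are given as a unit quaternion [w, x, y, z].
In Python, from plant import manip gives the robot as it stands.
- The arm moves only by the tool carry_out, never from a script. Its argument "moves" is a list of rows, each a list of 7 numbers: the opening, from 0 (shut) to 1 (fully open), then the shift along the tool's x, y, z normalised to -1 to 1, where 1 is 0.4 m, then the turn, a rotation vector about the tool's x, y, z normalised to -1 to 1, where 1 is 0.5 rad. In form: [[grip, dx, dy, dz, rx, ry, rz], ...]. A call has 1 to 8 rows; each row is the pose to reach, as a shift and turn from the pose commanded when the call began, along the tool's axes at that moment; what a row does not reach only later rows make up. A row lasts 1/12 s, in which the tool goes at most 41.7 mm and 7.16 degrees, less where a joint would pass 70% of its speed; a pose out of reach is approached as far as the arm can. A call with a number of a shift or a turn outside -1 to 1 is refused whole. A call with a gripper value outside its range is refused whole. The fingers move at their own pace and stop on an object; the grip force is fixed at half the most. Time passes only in rows, so rows that repeat a pose let the fingers close. It gives the time, the measured TCP pose, the force and the opening at its end, in the units of the state.
- manip.state(): the state, without advancing time (a new reading comes with each control period).
- manip.grab_frame(name): name is "scene" or "top" or "wrist"; returns the picture (480x640x3 uint8, red, green, blue); there is no depth.
- manip.camera_info(name): a dict with "intrinsics" (3x3 intrinsics, pixels), "extrinsics" (4x4, takes a point from world to camera coordinates). Camera axes: x right, y down, z forward; pixel columns grow to the right and rows downward; lengths in m; the calibration is good to about 2 mm. A picture is of the moment at which its call begins: read the wrist's pose just before it. camera_info takes no time and is no camera call; for the wrist camera it gives the pose at the moment of the call.
- manip.job_done(): hands the job in, once; it reports no verdict.
The state is a dict: "time": time; "joint_pos": joint angles; "joint_vel": joint speeds; "joint_efforts": joint torques, N m; "tool_pos": TCP position; "tool_rot": TCP orientation; "contact_force": force on the tool from outside, world axes, zero at the start; "ft_torque": the same for the moment, N m; "gripper_width": opening from 0.0 (shut) to 1.0 (fully open).
Only numpy, scipy, OpenCV 4.12 (cv2) and the standard library are available. Lean on these libraries where they do the work, as an engineer would, in place of code of your own. Each camera call takes 0.05 s, during which the arm holds its last target. There are 200 camera calls.

## Working session

There is one attempt and no reset: what is moved stays moved. The work goes in short steps, Python scripts to look and compute and a tool call to move; the robot and the scene stay as the last step left them, time stands still between calls to the robot, and variables do not carry over. Pictures are saved under pics/ and viewed, on a budget of 14 in all, crops included, one or two more only if the job needs it, and the job is handed in when it is done.

Besides the shell and the picture viewer there is one more tool, called after ">>>" by a JSON object that holds its "api" and its "payload". carry_out: Moves the arm, as the interface text tells. Scaled input: -1 to 1 covers 0.4 m each way for a shift and 0.5 rad each way for a turn. Its arguments: {"type":"object","properties":{"moves":{"type":"array"}},"required":["moves"]}

```bash
ls; mkdir -p pics; python3 - <<'E'
from plant import manip
import cv2,numpy as np
print(manip.state())
a=manip.grab_frame("scene");b=manip.grab_frame("top");
cv2.imwrite("pics/scene0.png",a[...,::-1]);cv2.imwrite("pics/top0.png",b[...,::-1])
for n in("scene","top","wrist"):
  c=manip.camera_info(n);print(n,np.round(c["intrinsics"],1).tolist(),np.round(c["extrinsics"],4).tolist())
E
```

```text
pics
{'time': 0.0, 'joint_pos': array([-1.35802978e+00,  5.33562675e-02,  1.61427750e+00,  1.13528015e-05,
        1.47601804e+00, -1.18991141e-01]), 'joint_vel': array([-1.46212311e-03,  2.42075279e-04, -4.64761290e-04,  7.49828603e-04,
        6.45727793e-05,  9.11323788e-04]), 'joint_efforts': array([-4.51165542e-04, -3.93683445e+01, -3.70176065e+01, -1.37247921e-04,
        6.97447904e-03,  1.32848083e-05]), 'tool_pos': array([ 0.20344252, -0.5903057 ,  0.23007325]), 'tool_rot': array([-1.02871290e-03,  9.86273189e-01,  1.65118550e-01, -4.26127760e-05]), 'contact_force': array([-0.70936101, -0.71778336, -0.23458429]), 'ft_torque': array([ 0.01185234, -0.02203438, -0.02722592]), 'gripper_width': 0.9993147305696697}
scene [[564.2, 0.0, 317.4], [0.0, 564.2, 239.4], [0.0, 0.0, 1.0]] [[0.6591, 0.7519, -0.0141, -0.2336], [0.4878, -0.4418, -0.7529, -0.2015], [-0.5723, 0.4893, -0.658, 1.7412], [0.0, 0.0, 0.0, 1.0]]
top [[616.6, 0.0, 320.8], [0.0, 616.6, 235.4], [0.0, 0.0, 1.0]] [[-0.0054, -1.0, -0.0033, -0.1156], [-0.9967, 0.0057, -0.0806, 0.5015], [0.0806, 0.0028, -0.9967, 1.5282], [0.0, 0.0, 0.0, 1.0]]
wrist [[339.8, 0.0, 318.6], [0.0, 339.8, 236.4], [0.0, 0.0, 1.0]] [[0.3275, -0.9448, -0.0019, -0.623], [-0.8974, -0.3117, 0.3122, -0.0415], [-0.2956, -0.1006, -0.95, 0.3805], [0.0, 0.0, 0.0, 1.0]]
```

View pics/top0.png

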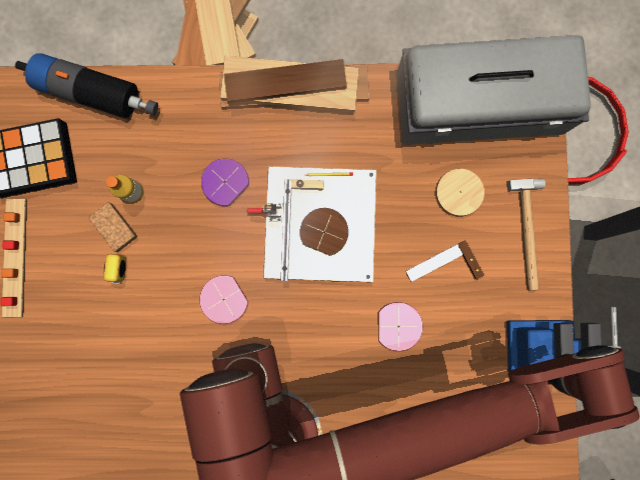

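View pics/scene0.png

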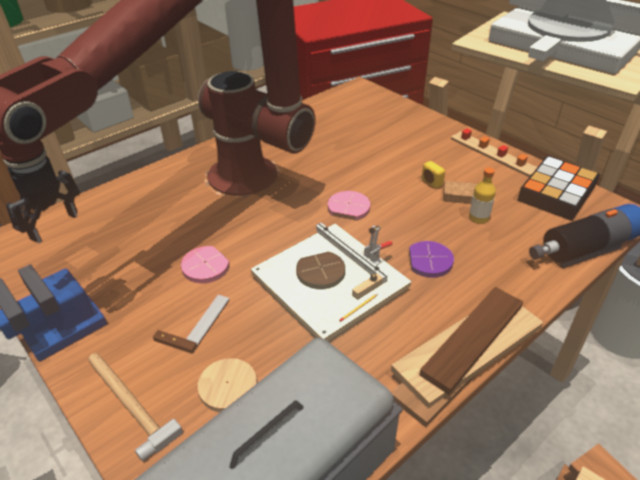

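```bash
cat > h.py <<'E'
from plant import manip
import cv2,numpy as np
from scipy.spatial.transform import Rotation as R
def ray(ci,uv):
    K,E=np.array(ci["intrinsics"]),np.array(ci["extrinsics"]);d=E[:3,:3].T@np.linalg.inv(K)@np.array([*uv,1.]);return -E[:3,:3].T@E[:3,3],d
def onz(ci,uv,z):
    o,d=ray(ci,uv);return o+d*(z-o[2])/d[2]
def tri(rs):
    A=0;b=0
    for o,d in rs:
        d=d/np.linalg.norm(d);P=np.eye(3)-np.outer(d,d);A=A+P;b=b+P@o
    return np.linalg.solve(A,b)
def proj(ci,p):
    K,E=np.array(ci["intrinsics"]),np.array(ci["extrinsics"]);q=K@(E[:3,:3]@p+E[:3,3]);return q[:2]/q[2]
def tool():
    s=manip.state();q=s["tool_rot"];return s["tool_pos"],R.from_quat([q[1],q[2],q[3],q[0]])
E
python3 - <<'E'
import cv2,numpy as np
a=cv2.imread("pics/top0.png")[150:300,240:400];b=cv2.imread("pics/scene0.png")[210:350,240:420]
a=cv2.resize(a,None,fx=4,fy=4,interpolation=2)[:600,:640]
cv2.imwrite("pics/c0.png",cv2.resize(a,(640,600)))
from h import *
ct=manip.camera_info("top");cs=manip.camera_info("scene")
for n,ci,f in(("top",ct,"pics/top0.png"),("scene",cs,"pics/scene0.png")):
    im=cv2.imread(f);hsv=cv2.cvtColor(im,cv2.COLOR_BGR2HSV)
    m=((hsv[...,1]<45)&(hsv[...,2]>170)).astype(np.uint8)
    m=cv2.morphologyEx(m,cv2.MORPH_CLOSE,np.ones((5,5)))
    cs_,_=cv2.findContours(m,cv2.RETR_EXTERNAL,cv2.CHAIN_APPROX_NONE)
    for c in cs_:
        x,y,w,h=cv2.boundingRect(c)
        if cv2.contourArea(c)>3000 and 150<y<300 and 220<x<300:
            print(n,(x,y,w,h),cv2.contourArea(c),cv2.approxPolyDP(cv2.convexHull(c),4,True)[:,0].tolist())
E
```

```text
top (263, 167, 113, 115) 11753.0 [[269, 167], [375, 170], [372, 281], [264, 277], [263, 209]]
scene (252, 224, 159, 115) 9067.5 [[318, 224], [336, 225], [410, 281], [324, 338], [252, 270]]
```

View pics/c0.png

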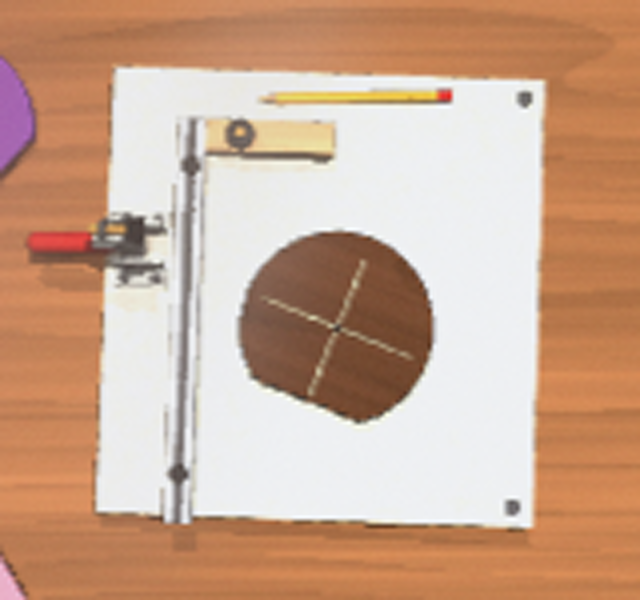

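```bash
python3 - <<'E'
from h import *
ct=manip.camera_info("top");cs=manip.camera_info("scene")
C={k:np.array(v)for k,v in dict(tl=(269,167),tr=(376.5,170),br=(373,282),bl=(264,278.5),disc=(324.5,231.5)).items()}
for k,v in C.items(): print(k,onz(ct,v,.048 if k=="disc" else .03).round(4))
S=dict(tl=(410,282),tr=(324,338),br=(252,270))
for k in S: print(k,tri([ray(ct,C[k]),ray(cs,S[k])]).round(4))
p,r=tool();print(r.as_matrix().round(3))
ci=manip.camera_info("wrist");o,_=ray(ci,(0,0));print("cam in tool",r.inv().apply(o-p).round(4), (r.inv().as_matrix()@np.array(ci["extrinsics"])[:3,:3].T).round(3))
E
```

```text
tl [0.6736 0.011  0.03  ]
tr [ 0.6643 -0.2595  0.03  ]
br [ 0.3835 -0.2472  0.03  ]
bl [0.3936 0.0231 0.03  ]
disc [ 0.5082 -0.1277  0.048 ]
tl [0.6746 0.0118 0.0279]
tr [ 0.6656 -0.257   0.0328]
br [ 0.3855 -0.2447  0.026 ]
[[ 0.945  0.326 -0.   ]
 [ 0.326 -0.945  0.002]
 [ 0.    -0.002 -1.   ]]
cam in tool [ 0.0805 -0.0012 -0.1431] [[ 0.002 -0.95  -0.312]
 [ 1.     0.002  0.001]
 [ 0.    -0.312  0.95 ]]
```

>>> {"api": "carry_out", "payload": {"moves": [[0.6,0.58,-0.43,0,0,0,0],[0.6,0.58,-0.43,0,0,0,0],[0.6,0.58,-0.43,0,0,0,0],[0.6,0.58,-0.43,0,0,0,0],[0.6,0.58,-0.43,0,0,0,0],[0.6,0.58,-0.43,0,0,0,0],[0.6,0.58,-0.43,0,0,0,0],[0.6,0.58,-0.43,0,0,0,0]]}}

```text
time: 0.77
tool_pos: [0.3696, -0.3477, 0.2308]
tool_rot: [-0.001, 0.986, 0.168, 0.001]
contact_force: [-1.4, -0.2, -0.5]
gripper_width: 0.603
```

>>> {"api": "carry_out", "payload": {"moves": [[0.6,0.58,-0.43,0,0,0,-0.5],[0.6,0.58,-0.43,0,0,0,-0.5],[0.6,0.58,-0.43,0,0,0,-0.5],[0.6,0.58,-0.43,0,0,0,-0.5],[0.6,0.58,-0.43,0,0,0,-0.5],[0.6,0.58,-0.43,0,0,0,-0.5],[0.6,0.58,-0.43,0,0,0,-0.5],[0.6,0.58,-0.43,0,0,0,-0.5]]}}

```text
time: 1.43
tool_pos: [0.5324, -0.1096, 0.2308]
tool_rot: [-0.001, 0.957, 0.29, 0.001]
contact_force: [-0.6, -0.8, -1.0]
gripper_width: 0.602
```

```bash
python3 - <<'E'
from h import *
s=manip.state();print(s["time"],s["tool_pos"],s["joint_pos"].round(3),s["contact_force"],s["gripper_width"]);p,r=tool();print(r.as_matrix().round(3))
import json
ci=manip.camera_info("wrist");im=manip.grab_frame("wrist")
np.savez("w1.npz",K=ci["intrinsics"],E=ci["extrinsics"]);cv2.imwrite("pics/w1.png",im[...,::-1])
E
```

```text
1.4333 [ 0.53242909 -0.10962963  0.23080045] [-0.341 -0.142  1.802  0.003  1.482  0.641] [-0.61170379 -0.76909696 -1.04613372] 0.6024651141535775
[[ 0.832  0.555  0.001]
 [ 0.555 -0.832  0.003]
 [ 0.002 -0.002 -1.   ]]
```

View pics/w1.png

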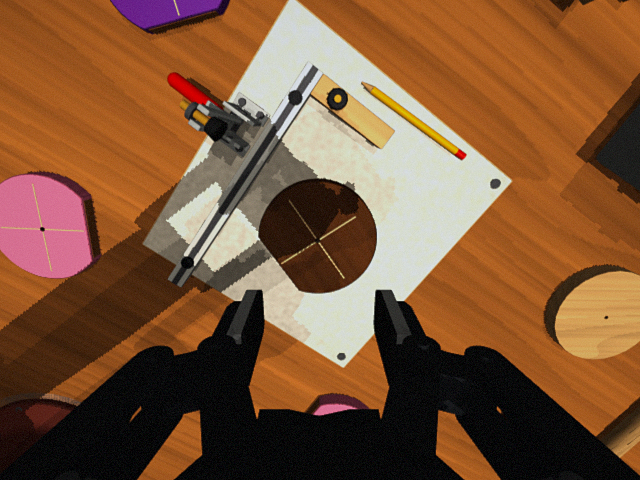

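```bash
cat >> h.py <<'E'
def load(f):
    d=np.load(f);return dict(intrinsics=d["K"],extrinsics=d["E"])
def disc(im,ci,z,c0=None):
    """im RGB. circle centre + flat angle from walnut contour at disc's top z"""
    hsv=cv2.cvtColor(im,cv2.COLOR_RGB2HSV)
    m=((hsv[...,2]<125)&(hsv[...,1]>60)).astype(np.uint8)
    m=cv2.morphologyEx(cv2.morphologyEx(m,cv2.MORPH_OPEN,np.ones((3,3))),cv2.MORPH_CLOSE,np.ones((7,7)))
    cc,_=cv2.findContours(m,cv2.RETR_EXTERNAL,cv2.CHAIN_APPROX_NONE)
    u=proj(ci,np.array([*c0,z])) 
    c=[c for c in cc if cv2.pointPolygonTest(c,(float(u[0]),float(u[1])),False)>0]
    c=max(c,key=cv2.contourArea)
    return np.array([onz(ci,q,z)[:2] for q in c[:,0]]),c
def fit(P):
    from scipy.optimize import least_squares
    # expected shape: distance from centre = min(60, 48/cos(angle to flat normal))
    def f(x):
        d=P-x[:2];return np.minimum(60e-3-np.hypot(*d.T), 48e-3-d@[np.cos(x[2]),np.sin(x[2])])
    best=min((least_squares(f,[*P.mean(0),a],loss="soft_l1",f_scale=1e-3) for a in np.arange(0,6.28,.4)),key=lambda r:r.cost)
    return best.x,np.median(np.abs(f(best.x)))
E
python3 - <<'E'
from h import *
ct=manip.camera_info("top");cs=manip.camera_info("scene");w=load("w1.npz")
T=dict(tl=(269,167),tr=(376.5,170),br=(373,282),bl=(264,278.5))
W=dict(tr=(512,182),br=(344,367),bl=(143,243))
S=dict(tl=(410,282),tr=(324,338),br=(252,270))
for k in W: print(k,tri([ray(w,W[k]),ray(ct,T[k])]+([ray(cs,S[k])]if k in S else [])).round(4),onz(w,W[k],.03).round(4))
im=cv2.imread("pics/w1.png")[...,::-1].copy()
P,c=disc(im,w,.048,(.508,-.128));x,e=fit(P);print(x[:2],np.degrees(x[2]),e,c[:,0].min(0),c[:,0].max(0))
im=cv2.imread("pics/top0.png")[...,::-1].copy()
P,c=disc(im,ct,.048,(.508,-.128));x,e=fit(P);print(x[:2],np.degrees(x[2]),e,c[:,0].min(0),c[:,0].max(0))
# hole
print(onz(w,(317.5,240),.048),onz(ct,(240+337/4,150+327/4),.048),tri([ray(w,(317.5,240)),ray(ct,(240+337/4,150+327/4))]))
# fence inner top edge & stop
for n,q,z in(("fence inner bottom near end",(191,284),.03),("stop corner",(321,97),.05)): print(n,onz(w,q,z))
print("knobstop",tri([ray(w,(338,98)),ray(ct,(240+240/4,150+134/4))]))
E
```

```text
tr [ 0.6642 -0.2565  0.0309] [ 0.6623 -0.2566  0.03  ]
br [ 0.385  -0.2451  0.0283] [ 0.3834 -0.2453  0.03  ]
bl [0.394  0.0244 0.0303] [0.3941 0.026  0.03  ]
[ 0.50719547 -0.12302795] 157.77705492318594 0.00045690894150424155 [259 178] [375 292]
[ 0.51206238 -0.13375527] -19.99298469910795 0.007364950730988869 [301 209] [347 254]
[ 0.50633729 -0.12436925  0.048     ] [ 0.50761376 -0.12708147  0.048     ] [ 0.50695744 -0.12573732  0.04793118]
fence inner bottom near end [ 0.37934372 -0.03914959  0.03      ]
stop corner [ 0.61967349 -0.05234648  0.05      ]
knobstop [ 0.62850135 -0.06636927  0.04301425]
```

>>> {"api": "carry_out", "payload": {"moves": [[0.6,-0.0735,-0.004,0.1,0,0,0],[0.6,-0.0735,-0.004,0.2,0,0,0],[0.6,-0.0735,-0.004,0.28,0,0,0],[0.6,-0.0735,-0.004,0.35,0,0,0],[0.6,-0.0735,-0.004,0.4,0,0,0],[0.6,-0.0735,-0.004,0.425,0,0,0],[0.6,-0.0735,-0.004,0.425,0,0,0]]}}

```text
time: 2.07
tool_pos: [0.5022, -0.1294, 0.0583]
tool_rot: [-0.002, 0.958, 0.286, -0.002]
contact_force: [-0.8, 0.4, 0.2]
gripper_width: 0.601
```

>>> {"api": "carry_out", "payload": {"moves": [[0.6,0,0,0.0015,0,0,0],[0.6,0,0,0.003,0,0,0],[0.6,0,0,0.0045,0,0,0],[0.6,0,0,0.006,0,0,0],[0.6,0,0,0.0075,0,0,0],[0.6,0,0,0.009,0,0,0],[0.6,0,0,0.0105,0,0,0],[0.6,0,0,0.012,0,0,0]]}}

```text
time: 2.73
tool_pos: [0.5048, -0.1293, 0.0566]
tool_rot: [0.0, 0.958, 0.287, 0.0]
contact_force: [0.5, 0.1, 0.7]
gripper_width: 0.599
```

>>> {"api": "carry_out", "payload": {"moves": [[0.6,0.005,-0.009,0.001,0,0,0],[0.6,0.005,-0.009,0.002,0,0,0],[0.6,0.005,-0.009,0.003,0,0,0],[0.6,0.005,-0.009,0.004,0,0,0]]}}

```text
time: 3.07
tool_pos: [0.5044, -0.1251, 0.0548]
tool_rot: [-0.0, 0.958, 0.287, -0.0]
contact_force: [-0.2, -0.7, -0.4]
gripper_width: 0.597
```

```bash
python3 - <<'E'
from h import *
s=manip.state();print(s["time"],s["tool_pos"],s["joint_vel"].round(3),s["contact_force"]);p,r=tool();print(r.as_matrix().round(4), r.as_rotvec())
E
```

```text
3.0667 [ 0.50444048 -0.12510757  0.05482941] [-0.004  0.008 -0.     0.    -0.011 -0.001] [-0.24384103 -0.69441652 -0.37805243]
[[ 8.354e-01  5.497e-01 -1.000e-04]
 [ 5.497e-01 -8.354e-01  0.000e+00]
 [-0.000e+00 -0.000e+00 -1.000e+00]] [-3.00949074e+00 -9.01314424e-01  9.15321479e-05]
```

>>> {"api": "carry_out", "payload": {"moves": [[0.6,0.006,0,0.001,0,0,0],[0.6,0.006,0,0.002,0,0,0],[0.6,0.006,0,0.003,0,0,0],[0.6,0.006,0,0.004,0,0,0],[0.6,0.006,0,0.005,0,0,0],[0.6,0.006,0,0.006,0,0,0],[0.6,0.006,0,0.007,0,0,0],[0.6,0.006,0,0.008,0,0,0]]}}

```text
time: 3.73
tool_pos: [0.5065, -0.124, 0.0517]
tool_rot: [0.0, 0.958, 0.287, 0.0]
contact_force: [-0.2, -0.2, 0.1]
gripper_width: 0.598
```

>>> {"api": "carry_out", "payload": {"moves": [[0.6,0,0,0.001,0,0,0],[0.6,0,0,0.002,0,0,0],[0.6,0,0,0.003,0,0,0],[0.6,0,0,0.004,0,0,0]]}}

```text
time: 4.07
tool_pos: [0.5065, -0.1239, 0.0501]
tool_rot: [-0.0, 0.958, 0.287, -0.0]
contact_force: [0.5, -0.2, 1.0]
gripper_width: 0.599
```

>>> {"api": "carry_out", "payload": {"moves": [[0.6,0,0,0.001,0,0,0],[0.6,0,0,0.002,0,0,0],[0.6,0,0,0.003,0,0,0],[0.6,0,0,0.004,0,0,0],[0.6,0,0,0.005,0,0,0]]}}

```text
time: 4.48
tool_pos: [0.5065, -0.1239, 0.0481]
tool_rot: [-0.0, 0.958, 0.287, -0.0]
contact_force: [-0.0, -0.1, -0.3]
gripper_width: 0.599
```

>>> {"api": "carry_out", "payload": {"moves": [[0.6,0,0,0.001,0,0,0],[0.6,0,0,0.002,0,0,0],[0.6,0,0,0.003,0,0,0]]}}

```text
time: 4.73
tool_pos: [0.5065, -0.1239, 0.0468]
tool_rot: [-0.0, 0.958, 0.287, -0.0]
contact_force: [0.1, -0.3, 0.6]
gripper_width: 0.598
```

>>> {"api": "carry_out", "payload": {"moves": [[0.6,0,0,0.001,0,0,0],[0.6,0,0,0.002,0,0,0]]}}

```text
time: 4.9
tool_pos: [0.5065, -0.1239, 0.0462]
tool_rot: [0.0, 0.958, 0.287, 0.0]
contact_force: [-0.2, 0.3, 1.9]
gripper_width: 0.6
```

>>> {"api": "carry_out", "payload": {"moves": [[0.6,0,0,0.0005,0,0,0],[0.6,0,0,0.0005,0,0,0]]}}

```text
time: 5.07
tool_pos: [0.5067, -0.124, 0.0462]
tool_rot: [0.0, 0.958, 0.287, 0.0]
contact_force: [-0.1, -0.2, 2.0]
gripper_width: 0.602
```

>>> {"api": "carry_out", "payload": {"moves": [[0.6,0,0,0.0005,0,0,0],[0.6,0,0,0.0005,0,0,0]]}}

```text
time: 5.23
tool_pos: [0.5068, -0.124, 0.0462]
tool_rot: [0.0, 0.958, 0.287, 0.0]
contact_force: [-1.1, 0.4, 3.1]
gripper_width: 0.597
```

>>> {"api": "carry_out", "payload": {"moves": [[0.6,0,0,0.0005,0,0,0],[0.6,0,0,0.001,0,0,0],[0.6,0,0,0.001,0,0,0]]}}

```text
time: 5.48
tool_pos: [0.5071, -0.1241, 0.0462]
tool_rot: [0.0, 0.958, 0.287, 0.001]
contact_force: [-0.5, 0.6, 5.8]
gripper_width: 0.599
```

>>> {"api": "carry_out", "payload": {"moves": [[0.6,0,0,0.0005,0,0,0],[0.6,0,0,0.001,0,0,0],[0.6,0,0,0.001,0,0,0]]}}

```text
time: 5.73
tool_pos: [0.5074, -0.1242, 0.0462]
tool_rot: [0.0, 0.958, 0.287, 0.001]
contact_force: [-1.1, 0.7, 7.0]
gripper_width: 0.606
```

>>> {"api": "carry_out", "payload": {"moves": [[0.6,0,0,0,0,0,0.06],[0.6,0,0,0,0,0,0.14],[0.6,0,0,0,0,0,0.22],[0.6,0,0,0,0,0,0.3],[0.6,0,0,0,0,0,0.38],[0.6,0,0,0,0,0,0.46],[0.6,0,0,0,0,0,0.54],[0.6,0,0,0,0,0,0.6]]}}

```text
time: 6.4
tool_pos: [0.5074, -0.1244, 0.0462]
tool_rot: [0.001, 0.99, 0.14, 0.001]
contact_force: [-1.2, 0.1, 7.5]
gripper_width: 0.598
```

```bash
python3 - <<'E'
from h import *
p,r=tool();print(p,np.degrees(r.as_euler("zyx")))
ct=manip.camera_info("top");im=manip.grab_frame("top");cv2.imwrite("pics/t2.png",im[...,::-1])
ci=manip.camera_info("wrist");im=manip.grab_frame("wrist")
np.savez("w2.npz",K=ci["intrinsics"],E=ci["extrinsics"]);cv2.imwrite("pics/w2.png",im[...,::-1])
E
```

```text
[ 0.50744335 -0.12436578  0.04620711] [-1.60467352e+01  1.09496214e-01  1.79948874e+02]
```

View pics/w2.png

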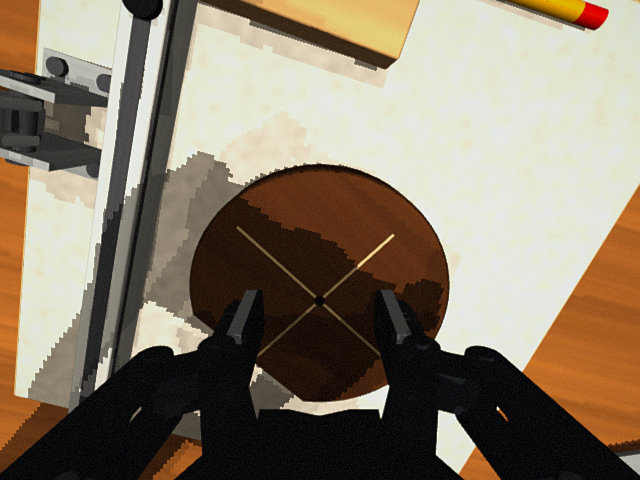

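```bash
python3 - <<'E'
from h import *
w=load("w2.npz");w1=load("w1.npz");z=.048
def ang(ci,a,b):
    d=onz(ci,b,z)-onz(ci,a,z);return np.degrees(np.arctan2(d[1],d[0])),np.linalg.norm(d)
print(ang(w,(393,236),(259,357)),ang(w,(378,352),(237,227)),onz(w,(319.5,300),z))
print(ang(w1,(356,216),(280,264)),ang(w1,(344,279),(290,201)))
E
```

```text
(np.float64(151.51522162212927), np.float64(0.08845889509781998)) (np.float64(61.285429771267545), np.float64(0.09118044697847005)) [ 0.50996352 -0.12304117  0.048     ]
(np.float64(157.5258330856758), np.float64(0.09263948923460598)) (np.float64(67.02538823209771), np.float64(0.09980875546518372))
```

>>> {"api": "carry_out", "payload": {"moves": [[0.6,0,0,-0.004,0,0,0],[0.6,0,0,-0.01,0,0,0],[0.85,0.007,-0.0015,-0.01,0,0,-0.2],[0.85,0.007,-0.0015,-0.01,0,0,-0.4],[0.85,0.007,-0.0015,-0.01,0,0,-0.6],[0.85,0.007,-0.0015,-0.006,0,0,-0.6],[0.85,0.007,-0.0015,-0.003,0,0,-0.6],[0.85,0.007,-0.0015,0,0,0,-0.6]]}}

```text
time: 7.17
tool_pos: [0.5086, -0.1224, 0.0443]
tool_rot: [-0.0, 0.958, 0.286, -0.0]
contact_force: [-0.3, -0.6, 0.5]
gripper_width: 0.852
```

>>> {"api": "carry_out", "payload": {"moves": [[0.85,0,0,0.001,0,0,0],[0.85,0,0,0.002,0,0,0],[0.85,0,0,0.003,0,0,0],[0.85,0,0,0.004,0,0,0],[0.85,0,0,0.004,0,0,0]]}}

```text
time: 7.58
tool_pos: [0.509, -0.1226, 0.0433]
tool_rot: [-0.0, 0.958, 0.287, -0.0]
contact_force: [-0.6, 0.3, 0.0]
gripper_width: 0.849
```

>>> {"api": "carry_out", "payload": {"moves": [[0.85,0,0,0.001,0,0,0],[0.85,0,0,0.002,0,0,0],[0.85,0,0,0.003,0,0,0],[0.85,0,0,0.003,0,0,0]]}}

```text
time: 7.92
tool_pos: [0.509, -0.1225, 0.042]
tool_rot: [-0.0, 0.958, 0.287, -0.0]
contact_force: [0.3, -0.7, 0.7]
gripper_width: 0.853
```

>>> {"api": "carry_out", "payload": {"moves": [[0.85,0,0,0.001,0,0,0],[0.85,0,0,0.002,0,0,0],[0.85,0,0,0.003,0,0,0],[0.85,0,0,0.003,0,0,0]]}}

```text
time: 8.25
tool_pos: [0.5091, -0.1226, 0.041]
tool_rot: [0.0, 0.958, 0.287, 0.0]
contact_force: [-0.3, -0.5, -0.1]
gripper_width: 0.851
```

>>> {"api": "carry_out", "payload": {"moves": [[0.85,0,0,0.001,0,0,0],[0.85,0,0,0.002,0,0,0],[0.85,0,0,0.002,0,0,0]]}}

```text
time: 8.5
tool_pos: [0.5096, -0.1227, 0.041]
tool_rot: [0.0, 0.958, 0.287, 0.0]
contact_force: [-1.3, -0.7, 5.2]
gripper_width: 0.85
```

>>> {"api": "carry_out", "payload": {"moves": [[0.85,0,0,0.001,0,0,0],[0.85,0,0,0.0015,0,0,0],[0.85,0,0,0.0015,0,0,0]]}}

```text
time: 8.75
tool_pos: [0.51, -0.1228, 0.0409]
tool_rot: [0.0, 0.958, 0.287, 0.001]
contact_force: [-1.0, -0.3, 7.3]
gripper_width: 0.851
```

>>> {"api": "carry_out", "payload": {"moves": [[0.85,0,0,0.001,0,0,0],[0.85,0,0,0.0015,0,0,0],[0.85,0,0,0.0015,0,0,0.04],[0.85,0,0,0.0015,0,0,0.1],[0.85,0,0,0.0015,0,0,0.16],[0.85,0,0,0.0015,0,0,0.22],[0.85,0,0,0.0015,0,0,0.28],[0.85,0,0,0.0015,0,0,0.34]]}}

```text
time: 9.42
tool_pos: [0.5105, -0.1232, 0.0409]
tool_rot: [0.001, 0.979, 0.204, 0.001]
contact_force: [-1.5, 0.6, 8.3]
gripper_width: 0.849
```

```bash
cat >> h.py <<'E'
def cross(name,tag,c0,z=.048,save=True):
    """angles (mod 90) and centre of pale scribed lines on the walnut"""
    ci=manip.camera_info(name);im=manip.grab_frame(name)
    cv2.imwrite(f"pics/{tag}.png",im[...,::-1])
    np.savez(f"{tag}.npz",K=ci["intrinsics"],E=ci["extrinsics"])
    g=cv2.cvtColor(im,cv2.COLOR_RGB2GRAY).astype(np.float32)
    hp=g-cv2.medianBlur(im,13)[...,:].mean(2)
    u=proj(ci,np.array([*c0,z])).astype(int);out=[]
    m=np.zeros(g.shape,np.uint8);rad=int(np.linalg.norm(proj(ci,np.array([c0[0]+.04,c0[1],z]))-u))
    cv2.circle(m,tuple(int(i) for i in u),rad,1,-1)
    e=((hp>18)&(m>0)).astype(np.uint8)*255
    L=cv2.HoughLinesP(e,1,np.pi/360,20,minLineLength=rad*.45,maxLineGap=rad*.15)
    for l in ([] if L is None else L[:,0]):
        d=onz(ci,l[2:],z)-onz(ci,l[:2],z);out.append((round(float(np.degrees(np.arctan2(d[1],d[0]))%180),1),round(float(np.hypot(*d[:2])*1e3)),l.tolist()))
    return sorted(out,key=lambda t:-t[1])[:8]
E
python3 - <<'E'
from h import *
p,r=tool();print(p,np.degrees(r.as_euler("zyx"))[0])
print(cross("wrist","w3",(.510,-.123)))
E
```

```text
[ 0.51050408 -0.12321349  0.04092912] -23.510643294139477
[(53.9, 84, [276, 240, 368, 380]), (54.8, 84, [276, 239, 371, 379]), (144.8, 79, [243, 350, 392, 270]), (144.1, 78, [245, 349, 393, 272]), (144.6, 76, [243, 349, 386, 273]), (52.5, 43, [327, 312, 369, 380]), (54.6, 42, [326, 315, 370, 380]), (144.9, 36, [244, 348, 309, 313])]
```

View pics/w3.png

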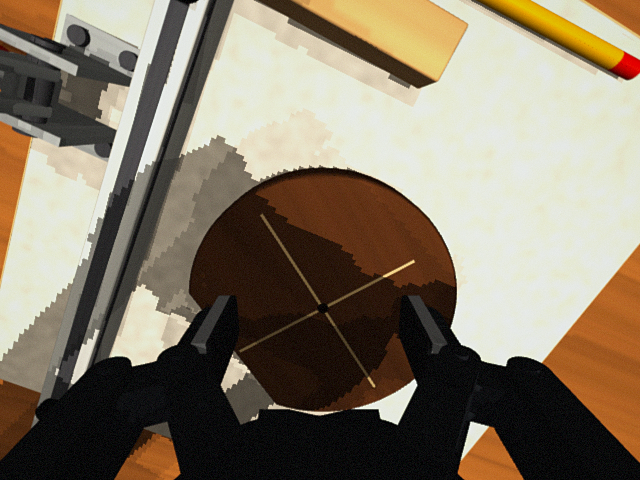

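>>> {"api": "carry_out", "payload": {"moves": [[0.85,0,0,0,0,0,0.07],[0.85,0,0,0,0,0,0.16],[0.85,0,0,0,0,0,0.25],[0.85,0,0,0,0,0,0.34],[0.85,0,0,0,0,0,0.43],[0.85,0,0,0,0,0,0.52],[0.85,0,0,0,0,0,0.61],[0.85,0,0,0,0,0,0.7]]}}

```text
time: 10.13
tool_pos: [0.5107, -0.1231, 0.0409]
tool_rot: [0.001, 1.0, 0.03, 0.002]
contact_force: [-0.1, 0.1, 8.8]
gripper_width: 0.852
```

```bash
python3 - <<'E'
from h import *
p,r=tool();print(p,np.degrees(r.as_euler("zyx"))[0])
print(cross("wrist","w4",(.510,-.123)))
E
```

```text
[ 0.51067398 -0.12313389  0.0409211 ] -3.405800578376566
[(39.8, 79, [275, 246, 377, 370]), (127.6, 77, [246, 348, 387, 263]), (127.7, 70, [247, 348, 373, 272]), (39.8, 66, [294, 270, 377, 371]), (127.6, 54, [284, 324, 385, 263]), (127.4, 42, [306, 310, 386, 262]), (39.8, 39, [329, 314, 376, 371]), (40.6, 32, [294, 268, 337, 319])]
```

>>> {"api": "carry_out", "payload": {"moves": [[0.85,0,0,0,0,0,0.09],[0.85,0,0,0,0,0,0.18],[0.85,0,0,0,0,0,0.27],[0.85,0,0,0,0,0,0.36],[0.85,0,0,0,0,0,0.45],[0.85,0,0,0,0,0,0.54],[0.85,0,0,0,0,0,0.63],[0.85,0,0,0,0,0,0.72]]}}

```text
time: 10.85
tool_pos: [0.5109, -0.1232, 0.0409]
tool_rot: [0.0, 0.989, -0.15, 0.002]
contact_force: [0.4, 1.0, 7.5]
gripper_width: 0.852
```

>>> {"api": "carry_out", "payload": {"moves": [[0.85,0,0,0,0,0,0.09],[0.85,0,0,0,0,0,0.18],[0.85,0,0,0,0,0,0.27],[0.85,0,0,0,0,0,0.36],[0.85,0,0,0,0,0,0.45],[0.85,0,0,0,0,0,0.54],[0.85,0,0,0,0,0,0.63],[0.85,0,0,0,0,0,0.72]]}}

```text
time: 11.52
tool_pos: [0.5108, -0.1234, 0.0409]
tool_rot: [0.0, 0.946, -0.324, 0.002]
contact_force: [-0.2, -0.4, 7.8]
gripper_width: 0.855
```

```bash
python3 - <<'E'
from h import *
p,r=tool();print(p,np.degrees(r.as_euler("zyx"))[0])
print(cross("wrist","w5",(.510,-.123)))
E
```

```text
[ 0.51082946 -0.12337551  0.04090956] 37.81717362512613
[(178.2, 83, [271, 240, 378, 372]), (86.9, 80, [245, 350, 390, 261]), (87.1, 79, [245, 349, 389, 260]), (178.1, 65, [272, 239, 358, 346]), (178.4, 61, [302, 280, 378, 373]), (177.5, 56, [273, 238, 347, 332]), (86.7, 46, [300, 314, 387, 261]), (86.8, 41, [245, 351, 317, 307])]
```

>>> {"api": "carry_out", "payload": {"moves": [[0.85,0.001,-0.004,0,0,0,0],[0.85,0.003,-0.011,0,0,0,0],[0.85,0.006,-0.021,0,0,0,0],[0.85,0.009,-0.032,0,0,0,0],[0.85,0.012,-0.043,0,0,0,0],[0.85,0.015,-0.054,0,0,0,0],[0.85,0.018,-0.064,0,0,0,0],[0.85,0.02,-0.07,0,0,0,0]]}}

```text
time: 12.23
tool_pos: [0.5343, -0.106, 0.0409]
tool_rot: [0.0, 0.946, -0.323, 0.002]
contact_force: [-1.1, -1.2, 9.2]
gripper_width: 0.851
```

```bash
python3 - <<'E'
from h import *
p,r=tool();print(p,np.degrees(r.as_euler("zyx"))[0])
ci=load("w5.npz");print("before",onz(ci,(316,307),.048))
c=np.array(p[:2])
print(cross("wrist","w6",(.5335,-.106)))
E
```

```text
[ 0.53428027 -0.10600413  0.04091745] 37.69002551325813
before [ 0.51282217 -0.12251696  0.048     ]
[(177.2, 84, [273, 240, 377, 374]), (177.5, 84, [273, 239, 378, 373]), (177.5, 84, [274, 239, 379, 373]), (177.4, 81, [272, 241, 374, 371]), (87.6, 80, [246, 351, 390, 261]), (87.3, 80, [245, 349, 390, 259]), (87.5, 80, [246, 350, 390, 260]), (87.6, 72, [257, 341, 389, 258])]
```

View pics/w6.png

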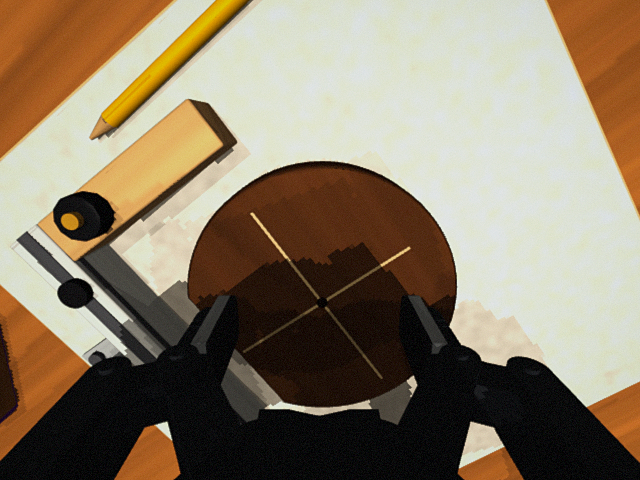

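```bash
cat >> h.py <<'E'
a=np.radians(-2.3);FR=np.array([[np.cos(a),-np.sin(a)],[np.sin(a),np.cos(a)]]);FO=np.array([.6161,-.0438])
def f2w(x,y,z=.03): return np.array([*(FO+FR@[x/1e3,y/1e3]),z])
def w2f(p): return FR.T@(np.array(p[:2])-FO)*1e3
E
python3 - <<'E'
from h import *
ci=load("w6.npz")
for x,y,z in((0,0,.054),(0,0,.03),(0,-80,.054),(0,-80,.03),(20,-80,.054),(-60,0,.054),(-60,0,.03)):print(x,y,z,proj(ci,f2w(x,y,z)).round(1))
c=onz(ci,(321.5,302),.048);print(c,w2f(c))
im=cv2.imread("pics/w6.png")
o=cv2.resize(im[80:380,0:400],(800,600),interpolation=2)
for x,y,z in((0,0,.054),(0,0,.03),(0,-80,.054),(0,-80,.03),(-40,0,.03)):
    q=(proj(ci,f2w(x,y,z))-[0,80])*2;cv2.circle(o,tuple(int(v) for v in q),3,(0,0,255) if z>.04 else (255,0,0),-1)
cv2.imwrite("pics/o6.png",o)
E
```

```text
0 0 0.054 [ 79.7 258.7]
0 0 0.03 [113.2 240.1]
0 -80 0.054 [229.  142.5]
0 -80 0.03 [242.8 139.9]
20 -80 0.054 [192.7  94.8]
-60 0 0.054 [178.8 358.5]
-60 0 0.03 [196.8 328.7]
[ 0.53676033 -0.10863871  0.048     ] [-76.67365838 -67.97051871]
```

View pics/o6.png

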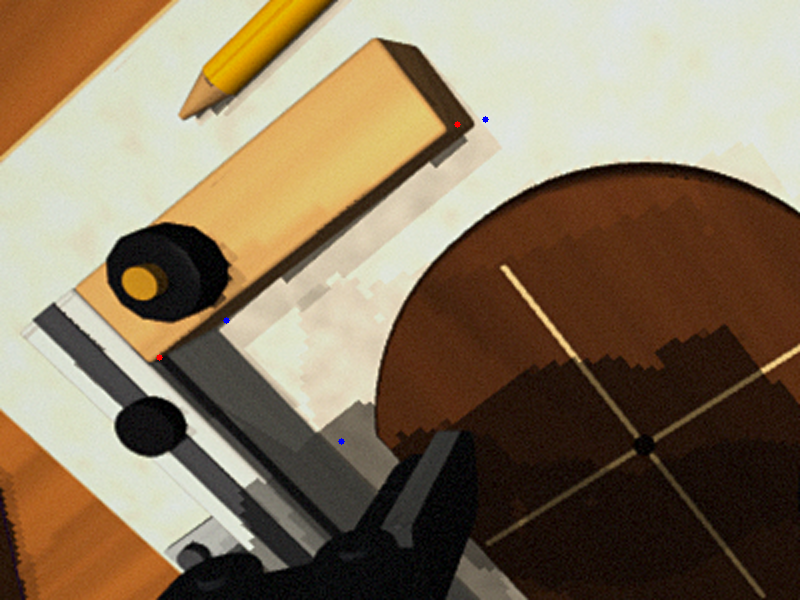

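>>> {"api": "carry_out", "payload": {"moves": [[0.85,0.0003,-0.004,0,0,0,0],[0.85,0.0006,-0.012,0,0,0,0],[0.85,0.001,-0.02,0,0,0,0],[0.85,0.0014,-0.028,0,0,0,0],[0.85,0.0018,-0.036,0,0,0,0],[0.85,0.0022,-0.044,0,0,0,0],[0.85,0.0025,-0.0495,0,0,0,0],[0.85,0.0026,-0.052,0,0,0,0]]}}

```text
time: 12.95
tool_pos: [0.5478, -0.0902, 0.0409]
tool_rot: [0.0, 0.946, -0.323, 0.002]
contact_force: [-1.3, -1.7, 8.6]
gripper_width: 0.85
```

```bash
python3 - <<'E'
from h import *
p,r=tool();print(p,np.degrees(r.as_euler("zyx"))[0],manip.state()["contact_force"])
print(cross("wrist","w7",(.5503,-.0923)))
P,c=None,None
E
```

```text
[ 0.54776115 -0.0901931   0.04090347] 37.6852374848146 [-1.30702773 -1.73500497  8.55859142]
[(177.5, 84, [267, 234, 373, 369]), (176.9, 84, [269, 232, 374, 369]), (87.6, 81, [248, 350, 395, 258]), (87.5, 80, [248, 349, 394, 258]), (87.4, 80, [247, 348, 393, 257]), (87.5, 79, [249, 346, 393, 256]), (177.2, 57, [307, 281, 375, 369]), (177.0, 51, [268, 233, 335, 320])]
```

>>> {"api": "carry_out", "payload": {"moves": [[0.85,0,0,-0.005,0,0,0],[0.85,0,0,-0.02,0,0,0],[0.0,0,0,-0.08,0,0,-0.1],[0.0,0,0,-0.15,0,0,-0.25],[0.0,0,0,-0.2,0,0,-0.4],[0.0,0,0,-0.2,0,0,-0.55],[0.0,0,0,-0.2,0,0,-0.62],[0.0,0,0,-0.2,0,0,-0.62]]}}

```text
time: 13.67
tool_pos: [0.5459, -0.0895, 0.1192]
tool_rot: [0.0, 0.985, -0.173, 0.0]
contact_force: [0.2, 0.7, -0.7]
gripper_width: 0.005
```

>>> {"api": "carry_out", "payload": {"moves": [[0.0,0,0,0,0,0,-0.2],[0.0,0,0,0,0,0,-0.4],[0.0,0,0,0,0,0,-0.55],[0.0,0,0,0,0,0,-0.62],[0.0,0,0,0,0,0,-0.62],[0.0,0,0,0,0,0,-0.62]]}}

```text
time: 14.17
tool_pos: [0.5455, -0.0893, 0.1183]
tool_rot: [-0.0, 1.0, -0.02, -0.001]
contact_force: [-0.4, -0.1, -1.0]
gripper_width: -0.002
```

```bash
python3 - <<'E'
from h import *
s=manip.state();p,r=tool();print(s["time"],p,np.degrees(r.as_euler("zyx"))[0],s["contact_force"],s["gripper_width"])
print(cross("wrist","w8",(.5503,-.0923)))
E
```

```text
14.1667 [ 0.54554579 -0.08931019  0.1182969 ] 2.2831875279712546 [-0.39645553 -0.06307587 -0.98311768] -0.0022819105050965595
[(87.8, 79, [265, 243, 383, 243]), (87.8, 77, [266, 244, 382, 244]), (178.2, 71, [326, 287, 326, 185]), (178.2, 58, [325, 287, 325, 206]), (178.3, 58, [327, 269, 327, 185]), (87.8, 27, [266, 242, 306, 242]), (178.3, 26, [328, 225, 328, 185])]
```

View pics/w8.png

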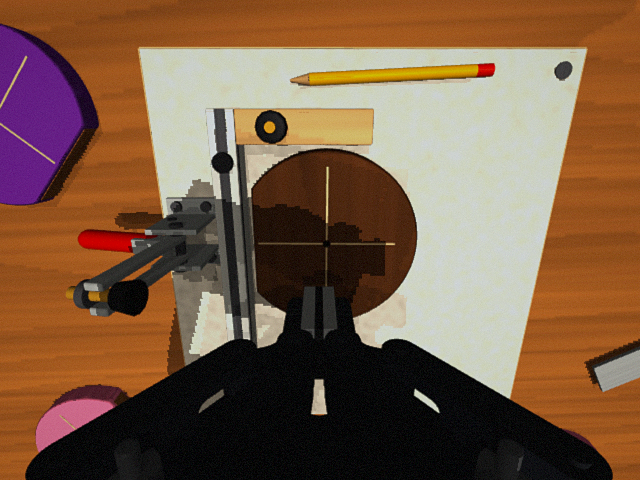

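```bash
python3 - <<'E'
from h import *
ci=load("w8.npz");c=onz(ci,(326.5,243.5),.048);p,r=tool();print(c,w2f(c),w2f(p))
for x,y,z in((0,0,.054),(0,-80,.054),(0,-80,.03),(-100,0,.054)):print(x,y,z,proj(ci,f2w(x,y,z)).round(1))
t=f2w(w2f(c)[0],w2f(c)[1]-60-14.5-10,.042);print(t,r.inv().apply(t-p)/.4)
E
```

```text
[ 0.55021702 -0.09375059  0.048     ] [-63.82529819 -52.55434822] [-68.58696282 -48.36764761]
0 0 0.054 [238.7 144.7]
0 -80 0.054 [374.3 145. ]
0 -80 0.03 [368.6 142.9]
-100 0 0.054 [249.2 296.3]
[ 0.54682588 -0.17818251  0.042     ] [0.01198402 0.22177718 0.19091722]
```

>>> {"api": "carry_out", "payload": {"moves": [[0.0,0.012,0.09,0,0,0,0],[0.0,0.012,0.18,0,0,0,0],[0.0,0.012,0.222,0,0,0,0],[0.0,0.012,0.222,0.06,0,0,0],[0.0,0.012,0.222,0.13,0,0,0],[0.0,0.012,0.222,0.18,0,0,0],[0.0,0.012,0.222,0.2,0,0,0],[0.0,0.012,0.222,0.2,0,0,0]]}}

```text
time: 14.88
tool_pos: [0.5453, -0.1775, 0.036]
tool_rot: [-0.001, 1.0, -0.02, -0.003]
contact_force: [-0.7, -1.0, -0.1]
gripper_width: -0.002
```

>>> {"api": "carry_out", "payload": {"moves": [[0.0,0,-0.0015,0,0,0,0],[0.0,0,-0.003,0,0,0,0],[0.0,0,-0.0045,0,0,0,0],[0.0,0,-0.006,0,0,0,0],[0.0,0,-0.0075,0,0,0,0],[0.0,0,-0.009,0,0,0,0],[0.0,0,-0.0105,0,0,0,0],[0.0,0,-0.012,0,0,0,0]]}}

```text
time: 15.55
tool_pos: [0.5476, -0.1735, 0.039]
tool_rot: [0.0, 1.0, -0.019, 0.0]
contact_force: [-0.1, 0.0, -0.7]
gripper_width: -0.002
```

>>> {"api": "carry_out", "payload": {"moves": [[0.0,0,-0.0015,0,0,0,0],[0.0,0,-0.003,0,0,0,0],[0.0,0,-0.0045,0,0,0,0],[0.0,0,-0.006,0,0,0,0],[0.0,0,-0.0075,0,0,0,0],[0.0,0,-0.009,0,0,0,0],[0.0,0,-0.0105,0,0,0,0],[0.0,0,-0.012,0,0,0,0]]}}

```text
time: 16.22
tool_pos: [0.5478, -0.1687, 0.0389]
tool_rot: [-0.0, 1.0, -0.019, 0.0]
contact_force: [-0.5, -0.6, 0.3]
gripper_width: -0.001
```

```bash
python3 - <<'E'
from h import *
s=manip.state();p,r=tool();print(s["time"],p,w2f(p),np.degrees(r.as_euler("zyx"))[0],s["contact_force"])
print(cross("wrist","w9",(.5503,-.0923)))
E
```

```text
16.2167 [ 0.54778463 -0.16873783  0.0388977 ] [ -63.24635853 -127.57879702] 2.1912122225587156 [-0.54703155 -0.64431544  0.32252616]
[(87.9, 77, [64, 315, 236, 315]), (87.5, 77, [63, 313, 234, 314]), (178.5, 75, [135, 228, 163, 378]), (178.3, 74, [135, 232, 162, 379]), (178.2, 59, [136, 228, 158, 350]), (178.0, 51, [144, 285, 161, 380]), (87.9, 35, [128, 313, 206, 313]), (87.9, 26, [178, 316, 236, 316])]
```

>>> {"api": "carry_out", "payload": {"moves": [[0.0,0,-0.001,0,0,0,0],[0.0,0,-0.002,0,0,0,0],[0.0,0,-0.003,0,0,0,0],[0.0,0,-0.004,0,0,0,0],[0.0,0,-0.005,0,0,0,0],[0.0,0,-0.006,0,0,0,0],[0.0,0,-0.007,0,0,0,0],[0.0,0,-0.008,0,0,0,0]]}}

```text
time: 16.93
tool_pos: [0.5479, -0.1656, 0.0389]
tool_rot: [0.0, 1.0, -0.019, 0.0]
contact_force: [-0.4, 0.6, 0.5]
gripper_width: 0.001
```

>>> {"api": "carry_out", "payload": {"moves": [[0.0,0,-0.001,0,0,0,0],[0.0,0,-0.002,0,0,0,0],[0.0,0,-0.003,0,0,0,0],[0.0,0,-0.004,0,0,0,0]]}}

```text
time: 17.27
tool_pos: [0.548, -0.164, 0.0389]
tool_rot: [-0.0, 1.0, -0.019, 0.0]
contact_force: [0.3, -0.6, 0.1]
gripper_width: 0.001
```

```bash
python3 - <<'E'
from h import *
s=manip.state();p,r=tool();print(s["time"],p,w2f(p),np.degrees(r.as_euler("zyx"))[0],s["contact_force"])
print(cross("wrist","w10",(.5503,-.0923)))
E
```

```text
17.2667 [ 0.54798415 -0.16395696  0.0389242 ] [ -63.2388633  -122.79377353] 2.190278079198556 [ 0.34015732 -0.64310144  0.12387067]
[(87.5, 77, [75, 313, 246, 314]), (87.5, 76, [76, 315, 246, 316]), (176.7, 75, [141, 231, 163, 379]), (177.0, 74, [139, 231, 162, 378]), (88.3, 68, [95, 316, 246, 315]), (176.4, 35, [140, 230, 151, 306]), (87.9, 32, [76, 314, 147, 314]), (176.4, 28, [157, 327, 164, 377])]
```

>>> {"api": "carry_out", "payload": {"moves": [[0.0,0,-0.001,0,0,0,0],[0.0,0,-0.002,0,0,0,0],[0.0,0,-0.003,0,0,0,0],[0.0,0,-0.004,0,0,0,0],[0.0,0,-0.005,0,0,0,0],[0.0,0,-0.006,0,0,0,0],[0.0,0,-0.007,0,0,0,0],[0.0,0,-0.008,0,0,0,0]]}}

```text
time: 17.98
tool_pos: [0.5482, -0.1614, 0.0391]
tool_rot: [0.001, 1.0, -0.019, 0.0]
contact_force: [-1.0, -3.8, 0.3]
gripper_width: 0.007
```

>>> {"api": "carry_out", "payload": {"moves": [[0.0,0,-0.001,0,0,0,0],[0.0,0,-0.002,0,0,0,0],[0.0,0,-0.003,0,0,0,0],[0.0,0,-0.004,0,0,0,0],[0.0,0,-0.005,0,0,0,0],[0.0,0,-0.006,0,0,0,0]]}}

```text
time: 18.48
tool_pos: [0.5485, -0.1608, 0.0397]
tool_rot: [0.003, 1.0, -0.019, 0.0]
contact_force: [-0.8, -10.1, 0.7]
gripper_width: -0.004
```

```bash
python3 - <<'E'
from h import *
s=manip.state();p,r=tool();print(s["time"],p,w2f(p),np.degrees(r.as_euler("zyx"))[0],s["contact_force"])
print(cross("wrist","w11",(.5503,-.0923))[:5])
E
```

```text
18.4833 [ 0.54849712 -0.16081166  0.03965187] [ -62.8525313  -119.63042075] 2.1686486080980254 [ -0.82296427 -10.08004592   0.71378181]
[(87.8, 77, [83, 316, 253, 316]), (87.4, 76, [83, 314, 253, 315]), (177.3, 74, [143, 231, 166, 377]), (177.7, 73, [141, 232, 165, 376]), (87.8, 37, [83, 315, 165, 315])]
```

```bash
python3 - <<'E'
from h import *
for f,q in(("w9",(150.5,314.5)),("w10",(153.5,315)),("w11",(155.5,315.5)),):
    ci=load(f+".npz")
    for z in(.045,.048,.051): print(f,z,w2f(onz(ci,q,z)).round(1),end=" ")
    print()
im=cv2.imread("pics/w11.png");im8=cv2.imread("pics/w8.png")
a=cv2.resize(im[200:400,0:260],(780,600),interpolation=2)
b=cv2.resize(im8[100:340,150:450],(750,600),interpolation=2)
a=cv2.convertScaleAbs(a,alpha=1.6,beta=20);b=cv2.convertScaleAbs(b,alpha=1.6,beta=20)
o=np.hstack([cv2.resize(a,(400,310)),cv2.resize(b,(400,310))]);
cv2.imwrite("pics/o11.png",np.vstack([a[:290,:800],]) if 0 else o)
E
```

```text
w9 0.045 [-66.3 -49.4] w9 0.048 [-64.4 -51.1] w9 0.051 [-62.6 -52.8] 
w10 0.045 [-66.5 -45.9] w10 0.048 [-64.7 -47.6] w10 0.051 [-62.9 -49.2] 
w11 0.045 [-66.6 -43.4] w11 0.048 [-64.8 -45. ] w11 0.051 [-63.  -46.7]
```

View pics/o11.png

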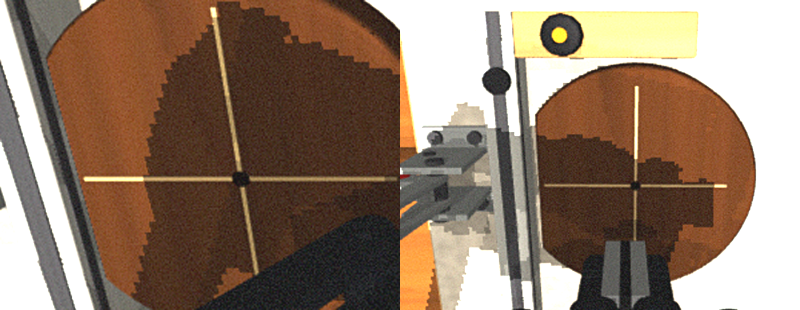

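>>> {"api": "carry_out", "payload": {"moves": [[0.0,0,0.004,0,0,0,0],[0.0,0,0.02,0,0,0,0],[0.0,0,0.02,-0.08,0,0,0],[0.0,-0.05,0.02,-0.16,0,0,0],[0.0,-0.12,-0.02,-0.16,0,0,0],[0.0,-0.19,-0.1,-0.16,0,0,0],[0.0,-0.205,-0.176,-0.16,0,0,0],[0.0,-0.205,-0.176,-0.16,0,0,0]]}}

```text
time: 19.2
tool_pos: [0.4664, -0.0807, 0.1018]
tool_rot: [-0.002, 1.0, -0.018, -0.001]
contact_force: [1.4, -0.2, -0.0]
gripper_width: -0.004
```

>>> {"api": "carry_out", "payload": {"moves": [[0.0,0,0,0.07,0,0,0],[0.0,0,0,0.13,0,0,0],[0.0,0,0,0.16,0,0,0],[0.0,0,0,0.16,0,0,0]]}}

```text
time: 19.53
tool_pos: [0.4662, -0.0839, 0.0355]
tool_rot: [-0.001, 1.0, -0.019, -0.003]
contact_force: [-0.5, 0.4, 0.4]
gripper_width: -0.0
```

```bash
python3 - <<'E'
from h import *
s=manip.state();p,r=tool();print(s["time"],p,w2f(p),np.degrees(r.as_euler("zyx"))[0],s["contact_force"])
print(cross("wrist","w12",(.5523,-.0893))[:5])
E
```

```text
19.5333 [ 0.46624147 -0.08391682  0.03546166] [-148.12784321  -46.09859727] 2.193016441849382 [-0.53592422  0.37588373  0.41014403]
[(88.4, 85, [215, 112, 451, 110]), (88.8, 83, [196, 112, 427, 108]), (177.7, 82, [323, 237, 325, 0]), (177.6, 82, [321, 237, 323, 0]), (177.6, 82, [322, 237, 324, 0])]
```

>>> {"api": "carry_out", "payload": {"moves": [[0.0,0.0015,0,0,0,0,0],[0.0,0.003,0,0,0,0,0],[0.0,0.0045,0,0,0,0,0],[0.0,0.006,0,0,0,0,0],[0.0,0.0075,0,0,0,0,0],[0.0,0.009,0,0,0,0,0],[0.0,0.0105,0,0,0,0,0],[0.0,0.012,0,0,0,0,0]]}}

```text
time: 20.25
tool_pos: [0.4738, -0.0851, 0.039]
tool_rot: [0.0, 1.0, -0.019, 0.0]
contact_force: [0.6, 0.8, -0.7]
gripper_width: 0.003
```

>>> {"api": "carry_out", "payload": {"moves": [[0.0,0.0015,0,0,0,0,0],[0.0,0.003,0,0,0,0,0],[0.0,0.0045,0,0,0,0,0],[0.0,0.006,0,0,0,0,0],[0.0,0.0075,0,0,0,0,0],[0.0,0.009,0,0,0,0,0],[0.0,0.0105,0,0,0,0,0],[0.0,0.012,0,0,0,0,0]]}}

```text
time: 20.92
tool_pos: [0.4786, -0.0853, 0.0389]
tool_rot: [-0.0, 1.0, -0.019, -0.0]
contact_force: [-0.0, 0.2, -0.2]
gripper_width: 0.0
```

>>> {"api": "carry_out", "payload": {"moves": [[0.0,0.0012,0,0,0,0,0],[0.0,0.0024,0,0,0,0,0],[0.0,0.0036,0,0,0,0,0],[0.0,0.0048,0,0,0,0,0],[0.0,0.006,0,0,0,0,0],[0.0,0.0072,0,0,0,0,0],[0.0,0.0084,0,0,0,0,0]]}}

```text
time: 21.5
tool_pos: [0.4819, -0.0854, 0.0389]
tool_rot: [-0.0, 1.0, -0.019, -0.0]
contact_force: [0.2, 0.9, -0.2]
gripper_width: -0.001
```

```bash
python3 - <<'E'
from h import *
s=manip.state();p,r=tool();print(s["time"],p,w2f(p),np.degrees(r.as_euler("zyx"))[0],s["contact_force"])
print(cross("wrist","w13",(.5523,-.0893))[:5])
E
```

```text
21.5 [ 0.48186783 -0.08540215  0.03889439] [-132.45445815  -46.95561157] 2.190073986739915 [ 0.16137927  0.8817659  -0.18870398]
[(87.9, 89, [207, 150, 440, 150]), (87.9, 89, [209, 153, 440, 153]), (87.9, 89, [208, 152, 440, 152]), (87.9, 89, [208, 151, 440, 151]), (177.5, 87, [319, 266, 321, 34])]
```

>>> {"api": "carry_out", "payload": {"moves": [[0.0,0.001,0,0,0,0,0],[0.0,0.002,0,0,0,0,0],[0.0,0.003,0,0,0,0,0],[0.0,0.004,0,0,0,0,0],[0.0,0.005,0,0,0,0,0]]}}

```text
time: 21.97
tool_pos: [0.4839, -0.0855, 0.0389]
tool_rot: [-0.0, 1.0, -0.019, -0.0]
contact_force: [0.2, 0.0, 0.2]
gripper_width: 0.002
```

>>> {"api": "carry_out", "payload": {"moves": [[0.0,0.001,0,0,0,0,0],[0.0,0.002,0,0,0,0,0],[0.0,0.003,0,0,0,0,0],[0.0,0.004,0,0,0,0,0]]}}

```text
time: 22.3
tool_pos: [0.4843, -0.0854, 0.0384]
tool_rot: [-0.0, 1.0, -0.019, -0.002]
contact_force: [-6.1, 0.7, 2.3]
gripper_width: -0.001
```

>>> {"api": "carry_out", "payload": {"moves": [[0.0,0.001,0,0,0,0,0],[0.0,0.002,0,0,0,0,0],[0.0,0.003,0,0,0,0,0]]}}

```text
time: 22.55
tool_pos: [0.4843, -0.0852, 0.0379]
tool_rot: [-0.0, 1.0, -0.019, -0.003]
contact_force: [-8.8, -0.2, 2.6]
gripper_width: -0.001
```

```bash
python3 - <<'E'
from h import *
s=manip.state();p,r=tool();print(s["time"],p,w2f(p),np.degrees(r.as_euler("zyx"))[0],s["contact_force"])
print(cross("wrist","w14",(.5523,-.0893))[:5])
E
```

```text
22.55 [ 0.48428924 -0.0852375   0.03792269] [-130.04161084  -46.69392355] 2.16634357671349 [-8.83755055 -0.16059268  2.62696614]
[(87.5, 88, [209, 149, 441, 151]), (178.1, 88, [321, 273, 321, 41]), (87.9, 88, [209, 152, 441, 152]), (87.5, 88, [209, 153, 441, 155]), (178.1, 88, [322, 273, 322, 41])]
```

>>> {"api": "carry_out", "payload": {"moves": [[0.0,-0.005,0,0,0,0,0],[0.0,-0.02,0,0,0,0,0],[0.0,-0.02,0,-0.1,0,0,0],[0.0,0.03,0.06,-0.15,0,0,0],[0.0,0.1,0.14,-0.15,0,0,0],[0.0,0.16,0.2,-0.15,0,0,0],[0.0,0.17,0.214,-0.15,0,0,0],[0.0,0.17,0.214,-0.15,0,0,0]]}}

```text
time: 23.27
tool_pos: [0.5526, -0.1755, 0.0995]
tool_rot: [0.0, 1.0, -0.02, 0.001]
contact_force: [-0.5, 1.2, -0.5]
gripper_width: 0.002
```

>>> {"api": "carry_out", "payload": {"moves": [[0.0,0,0,0.07,0,0,0],[0.0,0,0,0.13,0,0,0],[0.0,0,0,0.15,0,0,0],[0.0,0,0,0.15,0,0,0]]}}

```text
time: 23.6
tool_pos: [0.5482, -0.1716, 0.0356]
tool_rot: [-0.002, 1.0, -0.019, -0.003]
contact_force: [-0.4, -0.4, -0.2]
gripper_width: -0.0
```

>>> {"api": "carry_out", "payload": {"moves": [[0.0,0,-0.0015,0,0,0,0],[0.0,0,-0.003,0,0,0,0],[0.0,0,-0.0045,0,0,0,0],[0.0,0,-0.006,0,0,0,0],[0.0,0,-0.0075,0,0,0,0],[0.0,0,-0.009,0,0,0,0],[0.0,0,-0.0105,0,0,0,0],[0.0,0,-0.012,0,0,0,0]]}}

```text
time: 24.27
tool_pos: [0.5516, -0.1689, 0.039]
tool_rot: [0.0, 1.0, -0.019, 0.0]
contact_force: [0.9, -0.2, 0.5]
gripper_width: -0.001
```

```bash
python3 - <<'E'
from h import *
s=manip.state();p,r=tool();print(s["time"],p,w2f(p),np.degrees(r.as_euler("zyx"))[0],s["contact_force"])
E
```

```text
24.2667 [ 0.55158639 -0.16891102  0.0390106 ] [ -59.44070834 -127.59927786] 2.19108865256862 [ 0.87938345 -0.24114023  0.54147869]
```

Contact is expected about 7–8 mm further on.

>>> {"api": "carry_out", "payload": {"moves": [[0.0,0,-0.0015,0,0,0,0],[0.0,0,-0.003,0,0,0,0],[0.0,0,-0.0045,0,0,0,0],[0.0,0,-0.006,0,0,0,0],[0.0,0,-0.0075,0,0,0,0],[0.0,0,-0.009,0,0,0,0],[0.0,0,-0.0105,0,0,0,0],[0.0,0,-0.012,0,0,0,0]]}}

```text
time: 24.93
tool_pos: [0.5517, -0.1641, 0.0389]
tool_rot: [-0.0, 1.0, -0.019, -0.0]
contact_force: [-0.5, 0.5, -0.7]
gripper_width: -0.002
```

>>> {"api": "carry_out", "payload": {"moves": [[0.0,0,-0.001,0,0,0,0],[0.0,0,-0.002,0,0,0,0],[0.0,0,-0.003,0,0,0,0],[0.0,0,-0.004,0,0,0,0]]}}

```text
time: 25.27
tool_pos: [0.5518, -0.1625, 0.0389]
tool_rot: [-0.0, 1.0, -0.019, 0.0]
contact_force: [0.1, 0.1, 0.0]
gripper_width: 0.0
```

>>> {"api": "carry_out", "payload": {"moves": [[0.0,0,-0.001,0,0,0,0],[0.0,0,-0.002,0,0,0,0],[0.0,0,-0.003,0,0,0,0]]}}

```text
time: 25.52
tool_pos: [0.5519, -0.1617, 0.039]
tool_rot: [0.0, 1.0, -0.019, 0.0]
contact_force: [-0.6, -2.3, -0.8]
gripper_width: 0.003
```

>>> {"api": "carry_out", "payload": {"moves": [[0.0,0,-0.001,0,0,0,0],[0.0,0,-0.002,0,0,0,0],[0.0,0,-0.002,0,0,0,0]]}}

```text
time: 25.77
tool_pos: [0.552, -0.1614, 0.0392]
tool_rot: [0.001, 1.0, -0.019, 0.0]
contact_force: [-0.1, -4.2, 0.2]
gripper_width: -0.006
```

>>> {"api": "carry_out", "payload": {"moves": [[0.0,0,0.004,0,0,0,0],[0.0,0,0.02,0,0,0,0],[0.0,0,0.03,-0.08,0,0,0],[0.0,0,0.03,-0.18,0,0,0],[0.0,0,0.03,-0.28,0,0,0],[0.0,0,-0.03,-0.34,0,0,0],[0.0,0,-0.1,-0.34,0,0,0],[0.0,0,-0.1,-0.34,0,0,0]]}}

```text
time: 26.43
tool_pos: [0.5548, -0.1176, 0.1778]
tool_rot: [-0.001, 1.0, -0.018, 0.002]
contact_force: [0.5, 0.8, -0.2]
gripper_width: 0.003
```

```bash
python3 - <<'E'
from h import *
s=manip.state();p,r=tool();print(s["time"],p,w2f(p),np.degrees(r.as_euler("zyx"))[0],s["contact_force"],s["joint_pos"].round(2))
print(cross("wrist","w15",(.5543,-.0893))[:6])
im=cv2.imread("pics/w15.png");o=cv2.convertScaleAbs(cv2.resize(im[:360],(800,450)),alpha=1.4,beta=10)
cv2.imwrite("pics/o15.png",o)
E
```

```text
26.4333 [ 0.55476469 -0.11761383  0.17776592] [-58.32361411 -76.21586235] 2.0251671781817087 [ 0.49782992  0.75516951 -0.23906498] [-0.34 -0.05  1.81  0.    1.38  1.26]
[(177.5, 81, [284, 181, 286, 274]), (177.5, 80, [283, 181, 285, 273]), (88.1, 77, [240, 228, 332, 228]), (88.1, 77, [240, 229, 332, 229])]
```

View pics/o15.png

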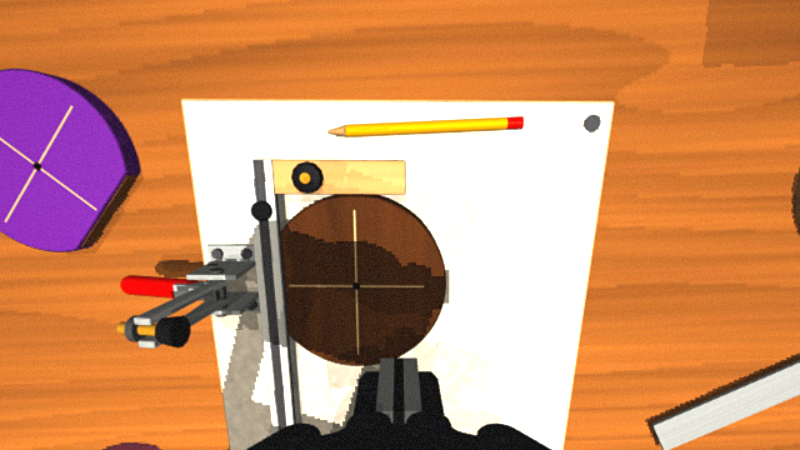

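>>> {"api": "carry_out", "payload": {"moves": [[0.0,0,0,-0.05,0,0,-0.12],[0.0,0,0,-0.1,0,0,-0.25],[0.0,0,-0.08,-0.1,0,0,-0.4],[0.0,0,-0.16,-0.1,0,0,-0.55],[0.0,0,-0.24,-0.1,0,0,-0.7],[0.0,0,-0.32,-0.1,0,0,-0.85],[0.0,0,-0.4,-0.1,0,0,-1.0],[0.0,0,-0.4,-0.1,0,0,-1.0]]}}

```text
time: 27.15
tool_pos: [0.5587, 0.0432, 0.2134]
tool_rot: [-0.002, 0.973, 0.232, -0.001]
contact_force: [-0.4, 0.5, -0.8]
gripper_width: -0.0
```

>>> {"api": "carry_out", "payload": {"moves": [[0.0,0,0,0,0,0,-0.24],[0.0,0,0,0,0,0,-0.48],[0.0,0,0,0,0,0,-0.72],[0.0,0,0,0,0,0,-0.96],[0.0,0,0,0,0,0,-1.0]]}}

```text
time: 27.57
tool_pos: [0.559, 0.0384, 0.2135]
tool_rot: [-0.001, 0.886, 0.463, -0.001]
contact_force: [-0.5, -0.7, 0.2]
gripper_width: -0.0
```

>>> {"api": "carry_out", "payload": {"moves": [[0.0,0,0,0,0,0,-0.24],[0.0,0,0,0,0,0,-0.48],[0.0,0,0,0,0,0,-0.72],[0.0,0,0,0,0,0,-0.96],[0.0,0,0,0,0,0,-1.0]]}}

```text
time: 27.98
tool_pos: [0.5592, 0.0386, 0.214]
tool_rot: [-0.001, 0.745, 0.667, -0.001]
contact_force: [0.6, 0.2, 0.3]
gripper_width: -0.003
```

>>> {"api": "carry_out", "payload": {"moves": [[0.0,0,0,0,0,0,-0.14],[0.0,0,0,0,0,0,-0.14],[0.0,0,0,0,0,0,-0.14]]}}

```text
time: 28.23
tool_pos: [0.5594, 0.0389, 0.2144]
tool_rot: [-0.0, 0.722, 0.692, -0.0]
contact_force: [0.0, -1.0, -0.2]
gripper_width: -0.003
```

```bash
python3 - <<'E'
from h import *
s=manip.state();p,r=tool();print(s["time"],p,w2f(p),r.as_matrix().round(3),s["contact_force"],s["joint_pos"].round(2))
ci=manip.camera_info("wrist");im=manip.grab_frame("wrist")
np.savez("w16.npz",K=ci["intrinsics"],E=ci["extrinsics"]);cv2.imwrite("pics/w16.png",im[...,::-1])
print(proj(ci,f2w(-60,37,.064)),[proj(ci,f2w(-60,37-70*np.cos(t),.064+.07*np.sin(t))).round() for t in(1.5,1.65,1.8)])
E
```

```text
28.2333 [0.55935346 0.03891173 0.21444567] [-60.02019291  80.36775602] [[ 0.044  0.999 -0.001]
 [ 0.999 -0.044  0.   ]
 [ 0.    -0.001 -1.   ]] [ 0.02020629 -0.98469369 -0.19488424] [-0.06 -0.09  1.78  0.    1.45 -0.02]
[318.7825467 265.0651682] [array([319., 308.]), array([319., 295.]), array([319., 282.])]
```

View pics/w16.png

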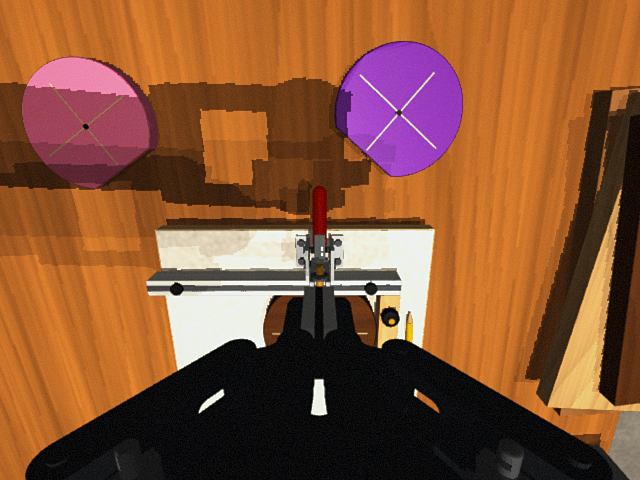

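```bash
python3 - <<'E'
import numpy as np
for t in [1.8,1.7,1.6,1.5,1.4,1.3,1.2,1.1,1.0,.9,.8,.7,.6,.5,.4,.3,.2,.15,.1,.05,0,-.03]:
    rho=66-8*t/1.8
    y=37-rho*np.cos(t)+4*np.sin(t)+11; z=64+rho*np.sin(t)+4*np.cos(t)
    print(t,round(y,1),round(z,1),"norm dx %.3f dz %.3f"%((y-80.4)/400,(214.4-z)/400))
E
```

```text
1.8 65.1 119.6 norm dx -0.038 dz 0.237
1.7 59.5 121.4 norm dx -0.052 dz 0.232
1.6 53.7 122.7 norm dx -0.067 dz 0.229
1.5 47.8 123.5 norm dx -0.082 dz 0.227
1.4 41.8 123.6 norm dx -0.097 dz 0.227
1.3 35.7 123.1 norm dx -0.112 dz 0.228
1.2 29.7 122.0 norm dx -0.127 dz 0.231
1.1 23.8 120.3 norm dx -0.141 dz 0.235
1.0 18.1 118.0 norm dx -0.156 dz 0.241
0.9 12.6 115.1 norm dx -0.170 dz 0.248
0.8 7.4 111.6 norm dx -0.183 dz 0.257
0.7 2.5 107.6 norm dx -0.195 dz 0.267
0.6 -2.0 103.1 norm dx -0.206 dz 0.278
0.5 -6.1 98.1 norm dx -0.216 dz 0.291
0.4 -9.6 92.7 norm dx -0.225 dz 0.304
0.3 -12.6 86.9 norm dx -0.232 dz 0.319
0.2 -15.0 80.9 norm dx -0.239 dz 0.334
0.15 -16.0 77.7 norm dx -0.241 dz 0.342
0.1 -16.8 74.5 norm dx -0.243 dz 0.350
0.05 -17.5 71.3 norm dx -0.245 dz 0.358
0 -18.0 68.0 norm dx -0.246 dz 0.366
-0.03 -18.2 66.0 norm dx -0.247 dz 0.371
```

>>> {"api": "carry_out", "payload": {"moves": [[0.0,0.02,0,0.06,0,0,0],[0.0,0.02,0,0.13,0,0,0],[0.0,0.02,0,0.19,0,0,0],[0.0,0.02,0,0.225,0,0,0],[0.0,0.02,0,0.235,0,0,0],[0.0,0.02,0,0.235,0,0,0]]}}

```text
time: 28.78
tool_pos: [0.5587, 0.0473, 0.1193]
tool_rot: [-0.001, 0.721, 0.693, -0.001]
contact_force: [-0.2, -0.9, -0.5]
gripper_width: -0.001
```

>>> {"api": "carry_out", "payload": {"moves": [[0.0,-0.01,0,0,0,0,0],[0.0,-0.02,0,0,0,0,0],[0.0,-0.03,0,0,0,0,0],[0.0,-0.04,0,0,0,0,0],[0.0,-0.05,0,0,0,0,0],[0.0,-0.06,0,-0.001,0,0,0],[0.0,-0.07,0,-0.003,0,0,0],[0.0,-0.08,0,-0.005,0,0,0]]}}

```text
time: 29.45
tool_pos: [0.5586, 0.0159, 0.1229]
tool_rot: [-0.001, 0.721, 0.693, 0.001]
contact_force: [1.5, 4.6, -1.8]
gripper_width: -0.005
```

>>> {"api": "carry_out", "payload": {"moves": [[0.0,-0.008,0,-0.001,0,0,0],[0.0,-0.016,0,-0.002,0,0,0],[0.0,-0.024,0,-0.003,0,0,0],[0.0,-0.032,0,-0.003,0,0,0]]}}

```text
time: 29.78
tool_pos: [0.5579, 0.0032, 0.1236]
tool_rot: [-0.001, 0.721, 0.693, 0.001]
contact_force: [1.2, 5.1, -3.0]
gripper_width: 0.004
```

>>> {"api": "carry_out", "payload": {"moves": [[0.0,-0.01,0,0,0,0,0],[0.0,-0.02,0,0.001,0,0,0],[0.0,-0.028,0,0.002,0,0,0],[0.0,-0.035,0,0.004,0,0,0],[0.0,-0.042,0,0.006,0,0,0],[0.0,-0.049,0,0.008,0,0,0],[0.0,-0.056,0,0.011,0,0,0],[0.0,-0.064,0,0.014,0,0,0]]}}

```text
time: 30.45
tool_pos: [0.5566, -0.0221, 0.1181]
tool_rot: [-0.001, 0.721, 0.693, 0.0]
contact_force: [0.7, 6.3, -0.6]
gripper_width: 0.001
```

>>> {"api": "carry_out", "payload": {"moves": [[0.0,-0.007,0,0.003,0,0,0],[0.0,-0.014,0,0.007,0,0,0],[0.0,-0.02,0,0.011,0,0,0],[0.0,-0.027,0,0.016,0,0,0],[0.0,-0.033,0,0.021,0,0,0],[0.0,-0.039,0,0.026,0,0,0],[0.0,-0.045,0,0.031,0,0,0],[0.0,-0.05,0,0.037,0,0,0]]}}

```text
time: 31.12
tool_pos: [0.5561, -0.0424, 0.104]
tool_rot: [-0.001, 0.721, 0.693, 0.0]
contact_force: [0.8, 4.7, 1.3]
gripper_width: -0.001
```

```bash
python3 - <<'E'
from h import *
s=manip.state();p,r=tool();print(s["time"],p,w2f(p),r.as_matrix()[:,2].round(3),s["contact_force"])
E
```

```text
31.1167 [ 0.55610514 -0.04238344  0.10398182] [-60.00337332  -0.99228037] [-0.001  0.002 -1.   ] [0.81069443 4.6621113  1.34869433]
```

>>> {"api": "carry_out", "payload": {"moves": [[0.0,-0.005,0,0.006,0,0,0],[0.0,-0.01,0,0.013,0,0,0],[0.0,-0.015,0,0.019,0,0,0],[0.0,-0.019,0,0.026,0,0,0],[0.0,-0.023,0,0.033,0,0,0],[0.0,-0.026,0,0.041,0,0,0],[0.0,-0.03,0,0.048,0,0,0],[0.0,-0.032,0,0.054,0,0,0]]}}

```text
time: 31.78
tool_pos: [0.556, -0.0561, 0.0821]
tool_rot: [0.0, 0.721, 0.693, 0.0]
contact_force: [-1.2, 3.5, 3.1]
gripper_width: 0.001
```

>>> {"api": "carry_out", "payload": {"moves": [[0.0,-0.0005,0,0.0015,0,0,0],[0.0,-0.001,0,0.003,0,0,0],[0.0,-0.0015,0,0.0045,0,0,0],[0.0,-0.002,0,0.006,0,0,0],[0.0,-0.0025,0,0.0075,0,0,0],[0.0,-0.0028,0,0.009,0,0,0],[0.0,-0.0032,0,0.0105,0,0,0],[0.0,-0.0035,0,0.012,0,0,0]]}}

```text
time: 32.45
tool_pos: [0.5559, -0.0573, 0.0774]
tool_rot: [0.0, 0.721, 0.693, 0.0]
contact_force: [-0.2, 4.9, 3.7]
gripper_width: -0.002
```

>>> {"api": "carry_out", "payload": {"moves": [[0.0,-0.0005,0,0.0015,0,0,0],[0.0,-0.0008,0,0.003,0,0,0],[0.0,-0.001,0,0.0045,0,0,0],[0.0,-0.0015,0,0.006,0,0,0],[0.0,-0.0015,0,0.0075,0,0,0],[0.0,-0.002,0,0.009,0,0,0]]}}

```text
time: 32.95
tool_pos: [0.5558, -0.0581, 0.0738]
tool_rot: [0.0, 0.721, 0.693, 0.0]
contact_force: [0.7, 2.6, 4.6]
gripper_width: 0.0
```

```bash
python3 - <<'E'
from h import *
s=manip.state();p,r=tool();print(s["time"],p,w2f(p),s["contact_force"])
E
```

```text
32.95 [ 0.55584297 -0.05810348  0.07377219] [-59.63446656 -16.71017682] [0.69066363 2.62308078 4.61404258]
```

>>> {"api": "carry_out", "payload": {"moves": [[0.0,0,0,0.0013,0,0,0],[0.0,-0.0005,0,0.0026,0,0,0],[0.0,-0.0005,0,0.0039,0,0,0],[0.0,-0.001,0,0.0052,0,0,0],[0.0,-0.001,0,0.0065,0,0,0],[0.0,-0.001,0,0.0078,0,0,0],[0.0,-0.001,0,0.0091,0,0,0]]}}

```text
time: 33.53
tool_pos: [0.5558, -0.0586, 0.0701]
tool_rot: [0.0, 0.721, 0.693, -0.0]
contact_force: [1.0, 2.4, 4.7]
gripper_width: 0.004
```

>>> {"api": "carry_out", "payload": {"moves": [[0.0,0,0,0.0012,0,0,0],[0.0,0,0,0.0024,0,0,0],[0.0,0,0,0.0036,0,0,0],[0.0,0,0,0.0036,0,0,0]]}}

```text
time: 33.87
tool_pos: [0.5559, -0.0586, 0.0695]
tool_rot: [0.0, 0.721, 0.693, -0.0]
contact_force: [-1.1, 3.0, 7.1]
gripper_width: 0.001
```

>>> {"api": "carry_out", "payload": {"moves": [[0.0,0,0,0.001,0,0,0],[0.0,0,0,0.002,0,0,0],[0.0,0,0,0.002,0,0,0]]}}

```text
time: 34.12
tool_pos: [0.5559, -0.0586, 0.0694]
tool_rot: [-0.0, 0.721, 0.693, -0.0]
contact_force: [-3.3, 3.0, 12.9]
gripper_width: -0.001
```

>>> {"api": "carry_out", "payload": {"moves": [[0.0,0,0,0.0005,0,0,0],[0.0,0,0,0.0005,0,0,0],[0.0,0,0,0.0005,0,0,0]]}}

```text
time: 34.37
tool_pos: [0.5559, -0.0586, 0.0694]
tool_rot: [0.0, 0.721, 0.693, -0.0]
contact_force: [-2.9, 2.7, 13.4]
gripper_width: 0.004
```

>>> {"api": "carry_out", "payload": {"moves": [[0.0,0,0,0,0,0,0],[0.0,0,0,0,0,0,0],[0.0,0,0,0,0,0,0],[0.0,0,0,0,0,0,0]]}}

```text
time: 34.7
tool_pos: [0.5559, -0.0586, 0.0694]
tool_rot: [0.0, 0.721, 0.693, -0.0]
contact_force: [-3.3, 2.1, 13.7]
gripper_width: -0.003
```

>>> {"api": "carry_out", "payload": {"moves": [[0.0,0,0,-0.003,0,0,0],[0.0,0,0,-0.01,0,0,0],[0.0,-0.01,0,-0.05,0,0,0],[0.0,-0.03,0,-0.12,0,0,0],[0.0,-0.06,0,-0.2,0,0,0],[0.0,-0.09,0,-0.28,0,0,0],[0.0,-0.1,0,-0.36,0,0,0],[0.0,-0.1,0,-0.4,0,0,0]]}}

```text
time: 35.37
tool_pos: [0.5547, -0.1003, 0.2312]
tool_rot: [0.002, 0.721, 0.693, 0.0]
contact_force: [-0.8, 0.8, 0.8]
gripper_width: 0.001
```

```bash
python3 - <<'E'
from h import *
s=manip.state();p,r=tool();print(s["time"],p,w2f(p),s["contact_force"])
print(cross("wrist","w17",(.5543,-.0893))[:6])
sc=manip.grab_frame("scene")[...,::-1];cv2.imwrite("pics/scene1.png",sc)
im=cv2.imread("pics/w17.png")
a=cv2.resize(cv2.convertScaleAbs(im[60:400,120:520],alpha=1.4,beta=10),(400,340))
b=cv2.resize(sc[200:350,240:420],(400,333),interpolation=2)
o=np.hstack([a[:333],b]);cv2.imwrite("pics/o17.png",o)
E
```

```text
35.3667 [ 0.55473435 -0.10027873  0.23124689] [-59.0496233  -58.89594768] [-0.79286478  0.77393958  0.76772299]
[(178.8, 55, [289, 200, 345, 199]), (86.6, 49, [317, 241, 318, 193]), (86.2, 38, [317, 216, 318, 178]), (177.7, 36, [277, 199, 314, 199]), (104.9, 29, [309, 160, 318, 189]), (82.3, 22, [309, 183, 311, 160])]
```

View pics/o17.png

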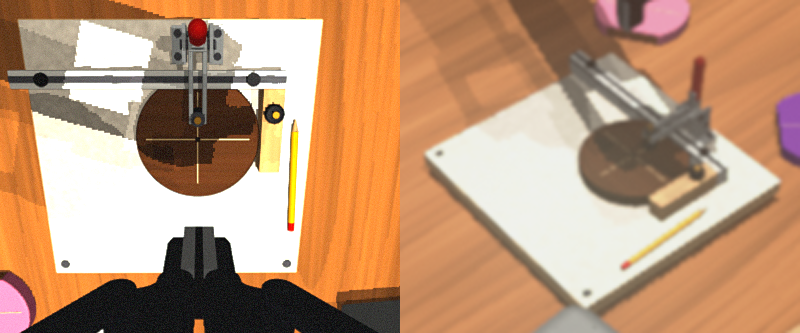

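```bash
python3 - <<'E'
from h import *
for f,q in(("w15",(285,228.5)),("w17",(317.5,199.5))):
    ci=load(f+".npz");im=cv2.imread(f"pics/{f}.png")
    print(f,w2f(onz(ci,q,.048)).round(1),"stop corner px",proj(ci,f2w(0,-48,.054)).round(1),"disc edge px if seated",proj(ci,f2w(0,-48,.048)).round(1))
ci=load("w17.npz");g=cv2.imread("pics/w17.png");y=int(proj(ci,f2w(0,-48,.05))[1]);print(y,[g[y,x].tolist() for x in range(366,392)])
E
```

```text
w15 [-60.6 -46.8] stop corner px [283.9 155.1] disc edge px if seated [284.7 154.4]
w17 [-59.5 -47.4] stop corner px [379.4 201.5] disc edge px if seated [378.3 200.2]
200 [[54, 92, 123], [57, 92, 121], [56, 95, 127], [28, 56, 89], [16, 42, 80], [8, 31, 75], [25, 47, 85], [14, 37, 77], [22, 38, 80], [13, 38, 78], [17, 39, 79], [17, 36, 66], [5, 20, 34], [8, 16, 32], [22, 42, 61], [76, 140, 193], [85, 154, 216], [81, 151, 206], [90, 156, 216], [97, 169, 221], [95, 174, 221], [101, 177, 223], [94, 171, 222], [91, 169, 218], [92, 166, 219], [86, 159, 215]]
```

```bash
python3 -c "
from plant import manip
print(manip.state()['time'],manip.job_done())"
```

```text
the job is handed in; nothing more can be done
35.4667 None
```

The lamp base is turned and seated against the fence and stop, the clamp is down on it, and I handed the job in at 35.5 s of the 72 s allowed.

**What I did**
- I turned the base about 70° clockwise with open fingertips pressing on top at 7–9 N, then slid it close to the corner. The first try with the fingers set narrow slipped, so I lifted, spread them wider and pressed again.
- I nudged it from its edge against the fence (10 N), then the stop (9 N), then the fence again (4 N), with touches at 5–7 mm/s.
- I swung the clamp down from behind its arm, slowing to about 6 mm/s for the last stretch. I pressed until the arm stopped moving, at about 13.5 N, then released and raised the tool clear.

**Last checks**
- **Angle and position:** before clamping, the scribed lines showed the flat within about half a degree of the fence. The final picture puts the disc centre at x = -59.5, y = -47.4 mm in the fence's frame; the target is -60, -48. That 0.6 mm difference is within the 2 mm calibration.
- **Stop and clamp:** no white board shows between disc and stop. The clamp arm is level with its handle upright, and the pencil looks undisturbed. I did not re-check the loose items outside the last views.
- **Disagreements:**
  - The wrist and top cameras differed by about 2.5 mm in y.
  - In the last picture the line detector read the angle as 86.4–88.8°, with the clamp arm covering part of the lines. I relied on the earlier readings and the contact forces.

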